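# Seat the press-fit pin and check its underside with the inspection mirror

## Robot

A 6-joint arm with a two-finger parallel gripper is mounted at the origin on the work surface. World frame = base frame: x ahead of the robot, y to its left, z up, the work surface at z = 0. Lengths are in m, angles in rad, forces in N, time in s.
With the tool pointing down it reaches from about 0.35 to 0.725 m from the base axis. Payload 6 kg.
Tool frame: the origin (TCP) lies between the finger pads, 19 mm behind the fingertips; this is the grasp point; z points along the fingers, y is the direction in which the jaws open and shut (so a half turn about z gives the same grasp; the last joint's range is limited). The gripper opens to 85 mm and grips with 20 to 120 N. Pads are 22 mm wide; open, the fingers measure 114 mm over their backs; the gripper's body (76 mm by 85 mm) begins 54 mm behind the grasp point. The pads swing forward as they close: fully open they stand 13 mm farther back than shut.
Start: joints at [1.582, 0.04, 0.085, 0, -1.615, -0.334], TCP at [0.19, 0.569, 0.25] pointing down, gripper open.
Joint ranges: [-2.56, 2.56], [-1.29, 2.01], [-1.08, 1.49], [-3.29, 1.98], [-2.81, -0.18], [-2.99, 2.99]. Speed limits (rad/s): [2.57, 2.57, 3.01, 3.14, 3.14, 3.14].

## Interface

Orientations are given as a rotation vector (axis times angle).
In Python, from workcell import telemetry, cams, hand_in gives the robot as it stands. The module is installed in compiled form; this text tells all that it offers.
- The arm moves only by the tool step_arm, never from a script. Its argument "targets" is a list of rows, each an object with "delta_pos": the shift along the world's x, y, z in cm, a list of three; "rotation": the turn, a rotation vector about the world's x, y, z in rad, a list of three; "gripper": the opening, from -1 (shut) to 1 (fully open). In form: [{"delta_pos": [x, y, z], "rotation": [ax, ay, az], "gripper": gripper}, ...]. A call has 1 to 8 rows; each row is the pose to reach, as a shift and turn from the pose commanded when the call began; what a row does not reach only later rows make up. A row lasts 1/10 s, in which the tool goes at most 50 mm and 8.59 degrees, less where a joint would pass 70% of its speed; a pose out of reach is approached as far as the arm can. A call with a gripper value outside its range is refused whole. The fingers move at their own pace and stop on an object; "squeeze" is the grip in N (left out, the last holds). Time passes only in rows, so rows that repeat a pose let the fingers close. It gives the time, the measured TCP pose, the force and the opening at its end, in the units of the state.
- telemetry.read_state(): the state, without advancing time (a new reading comes with each control period).
- cams.read_camera(name): name is "scene" or "top" or "wrist"; returns a dict with "image" (420x560x3 uint8, blue, green, red), "range_z" (420x560 float32, m along the optical axis (not along the pixel's ray), 0 where there is no reading), "camera_matrix" (3x3 intrinsics, pixels), "k1" (the pictures are not rectified: a ray, as slopes to the right and down, at radius r is drawn at 1 + k1 r^2 times it, then the intrinsics apply), "R" (3x3) and "t" (3): a world point X has camera coordinates R X + t; the wrist camera has in their place "T_tool_cam" (4x4, takes a point from camera to tool coordinates, whose origin is the TCP and whose axes are the flange's). Camera axes: x right, y down, z forward; pixel columns grow to the right and rows downward; lengths in m; the calibration is good to about 2 mm. A picture is of the moment at which its call begins: read the wrist's pose just before it.
- hand_in(): hands the job in, once; it reports no verdict.
The state is a dict: "clock": time; "joint_pos": joint angles; "joint_velocities": joint speeds; "joint_torque": joint torques, N m; "tool_pos": TCP position; "tcp_rot": TCP orientation; "ft_force": force on the tool from outside, world axes, zero at the start; "moment": the same for the moment, N m; "opening": opening from 0.0 (shut) to 1.0 (fully open).
Only numpy, scipy, OpenCV 4.12 (cv2) and the standard library are available. Lean on these libraries where they do the work, as an engineer would, in place of code of your own. Each camera call takes 0.05 s, during which the arm holds its last target. There are 200 camera calls.

## Task

Push the spring-return plunger of the hand press all the way down to its stop so that the pin is driven home into the circuit board, then let the plunger come back up. Take the inspection mirror from the tray by its handle, leaving the other tools and things on the bench where they are, and hold it under the board at the point the camera aims at, angled so that the camera sees the pin's tip under the board in the mirror, with the gripper out of the camera's view. Finish while holding the mirror still there in the gripper, not resting on anything: do not put it down or let go.

Things in the scene. Friction and masses are not known exactly. Their poses are not given: they have to be found in the camera images.
- press: Fixed pin-insertion hand press and inspection camera on one base plate, 140 x 400 x 15 mm (y -135 to +265). Origin on the bench straight under the plunger's axis, z up, +y level from plunger to camera, -x roughly to the robot. White column 60 x 50 mm, 300 high, at y -75 to -125; its upper arm (44 wide, z 250 to 280) guides the plunger. Camera post at y +240. Below the board it is open except to -y
- board (a point): middle of the underside of the circuit board (68 x 56 x 2 mm, level) in the press, 200 mm above the bench, on the plunger's axis. Two brass fork bars along y, 10 mm wide at x = +-29 mm, underside 188 mm above the bench, carry it from the column. A white ring of 19 mm is printed there round the pin's hole
- plunger (a joint): travel of the press plunger in m: 0 up, grows as pressed, stop at 0.0095. A spring lifts it again: about 3 N at the top, 8 N at the stop, and some 3 N more while it drives the pin, which it meets after 3 mm of travel
- plunger_top (a point): middle of the flat top (28 mm across) of the plunger's black mushroom head (38 mm across), 325 mm above the bench when up; moves with the plunger
- stud (a joint): how far the steel press-fit pin has been driven into the board, in m: 0 standing proud, 0.0065 home with its head on the board. It stays where it is pushed. Head 12 mm across, 3 mm thick; shank 5 mm across
- stud_tip (a point): lower tip of the pin, on the plunger's axis. Hidden in the board's hole at first; home, it stands out 5 mm below the board, 195 mm above the bench
- lens (a point): centre of the front glass of the camera's black lens, on the +y side of the press, 200 mm from the aim point; from it the camera looks slantwise down at the aim point, 40 degrees below level. The camera reaches back from it to y +250 mm and is 340 mm high at its top, 36 mm wide
- aim (a point): the point the camera is aimed and focused at: in the air on the plunger's axis, 125 mm above the bench, 70 mm under the tip of the seated pin. The middle of the mirror's glass belongs here
- facing (a point): point in the air 94 mm from aim, on the line that halves the angle between lens and seated pin tip as seen from aim: 25 degrees from straight up, leaning to the press's +y (towards the camera). A mirror at aim whose glass faces straight at this point shows the pin's tip to the camera in the middle of its glass
- mirror: loose inspection mirror, about 65 g, lying face up in the tray, glass end pointing away from the robot. Origin under the middle of the handle; x from handle to glass, z the way the glass faces. Square aluminium handle 16 x 16 x 90 mm, steel rod 5 mm, flat steel head 46 x 52 x 5 mm with glass 40 x 46 mm, all stiff and in line. Centre of mass about 35 mm from the handle's middle towards the glass
- mirror_face (a point): middle of the mirror's glass, on its surface: 130 mm along +x from the mirror's origin and 10 mm up; axes as mirror (z out of the glass)
- mirror_grip (a point): middle of the mirror's handle, 8 mm above its underside; grip here across the handle (along the mirror's y)
- tray: fixed black tray 300 x 270 mm, floor 4 mm thick, rim 16 mm high; origin in the middle of its underside. Three tools lie in it side by side about 75 mm apart, roughly along its x axis, in any order
- driver: bystander: screwdriver with grey handle, 180 mm long, 26 mm across, lying in the tray; origin under its middle
- brush: bystander: flat brush with wooden handle, 180 mm long, 42 mm wide, lying in the tray; origin under its middle
- tape: bystander: yellow roll of tape, 90 mm across, 24 mm high, at the far side
- spool: bystander: aluminium spool, 54 mm across, 46 mm high, near the robot; origin under its middle
- flux: bystander: white bottle with black cap, 52 mm across, 120 mm high, at the far side
- cutters: bystander: side cutters with blue grips, 140 mm long, 14 mm high, near the robot
Not all that is in view belongs to the job. What is shaped like the mirror but orange is not meant.

How it is judged:
By the outcome, as a careful person would: the job done as asked, in the order asked, and still so for the second after the job is handed in, while the arm keeps its last pose, push and grip.
It also fails if it takes over 61 s, if anything falls off the work surface, if the arm or the gripper's body presses on something with over 40 N, if the wrist force passes 120 N, or if a joint passes its speed limit or range.

## Working session

There is one attempt and no reset: what is moved stays moved. The work goes in short steps, Python scripts to look and compute and a tool call to move; the robot and the scene stay as the last step left them, time stands still between calls to the robot, and variables do not carry over. Pictures are saved under pics/ and viewed, about 8 in all and at most 12, crops included, and the job is handed in when it is done.

Besides the shell and the picture viewer there is one more tool, called after ">>>" as name(argument=value, ...) on one line, values as JSON. step_arm: Moves the arm, as the interface text tells. Its arguments: {"type":"object","properties":{"targets":{"type":"array","items":{"type":"object","properties":{"delta_pos":{"type":"array","items":{"type":"number"}},"rotation":{"type":"array","items":{"type":"number"}},"gripper":{"type":"number"}}}},"squeeze":{"type":"number"}},"required":["targets"]}

```bash
mkdir -p pics
cat > h.py <<'E'
import numpy as np, cv2
from workcell import telemetry, cams, hand_in
from scipy.spatial.transform import Rotation as Ro
np.set_printoptions(precision=4,suppress=True)
def get(name):
    s=telemetry.read_state(); c=cams.read_camera(name)
    if name=='wrist':
        T=np.eye(4);T[:3,:3]=Ro.from_rotvec(s['tcp_rot']).as_matrix();T[:3,3]=s['tool_pos']
        M=T@np.array(c['T_tool_cam']);c['R']=M[:3,:3].T;c['t']=-M[:3,:3].T@M[:3,3]
    c['R']=np.array(c['R']);c['t']=np.array(c['t']);c['K']=np.array(c['camera_matrix'])
    return c
def rays(c,uv):
    uv=np.atleast_2d(np.array(uv,float));d=np.array([c['k1'],0,0,0,0.])
    n=cv2.undistortPoints(uv[:,None],c['K'],d)[:,0]
    return -c['R'].T@c['t'], np.c_[n,np.ones(len(n))]
def onplane(c,uv,z):
    o,n=rays(c,uv);d=n@c['R'];return o+d*((z-o[2])/d[:,2])[:,None]
def depth(c,uv):
    o,n=rays(c,uv);uv=np.atleast_2d(np.round(uv).astype(int));z=c['range_z'][uv[:,1],uv[:,0]]
    return o+(n*z[:,None])@c['R']
def cloud(c):
    v,u=np.mgrid[0:420,0:560];uv=np.c_[u.ravel(),v.ravel()]
    P=depth(c,uv).reshape(420,560,3);P[c['range_z']==0]=np.nan;return P
def proj(c,X):
    return cv2.projectPoints(np.atleast_2d(np.array(X,float)),cv2.Rodrigues(c['R'])[0],c['t'],c['K'],np.array([c['k1'],0,0,0,0.]))[0][:,0]
E
python3 - <<'E'
from h import *
import pickle
s=telemetry.read_state();print(s)
D={n:get(n) for n in('scene','top','wrist')}
pickle.dump(D,open('d0.pkl','wb'))
for n in D:
    c=D[n];print(n,-c['R'].T@c['t'],c['R'][2],c['K'][0,0],c['k1'])
cv2.imwrite('pics/top.png',cv2.resize(D['top']['image'],(800,600)));cv2.imwrite('pics/scene.png',cv2.resize(D['scene']['image'],(800,600)))
E
```

```text
{'clock': 0.0, 'joint_pos': array([ 1.5817,  0.0408,  0.0838, -0.0005, -1.6155, -0.3337]), 'joint_velocities': array([ 0.001 , -0.0004,  0.0013,  0.001 , -0.0013,  0.0002]), 'joint_torque': array([ -0.0002, -36.8204,  34.7423,   6.9326,  -0.0053,  -0.    ]), 'tool_pos': array([0.1901, 0.5688, 0.249 ]), 'tcp_rot': array([ 3.099 , -0.5045, -0.0003]), 'ft_force': array([-0.2635,  0.7402,  0.557 ]), 'moment': array([-0.0108, -0.041 , -0.0285]), 'opening': 1.0018159190024283}
scene [ 1.1589 -0.0951  1.2187] [-0.5606  0.1489 -0.8146] 480.80668790611486 0.053900487389983
top [0.3535 0.0787 1.3161] [ 0.0765 -0.0063 -0.997 ] 496.8676986533214 -0.12366240447467186
wrist [0.2636 0.5436 0.3737] [-0.2875  0.0946 -0.9531] 307.35058673575367 -0.03548624622333709
```

View pics/top.png

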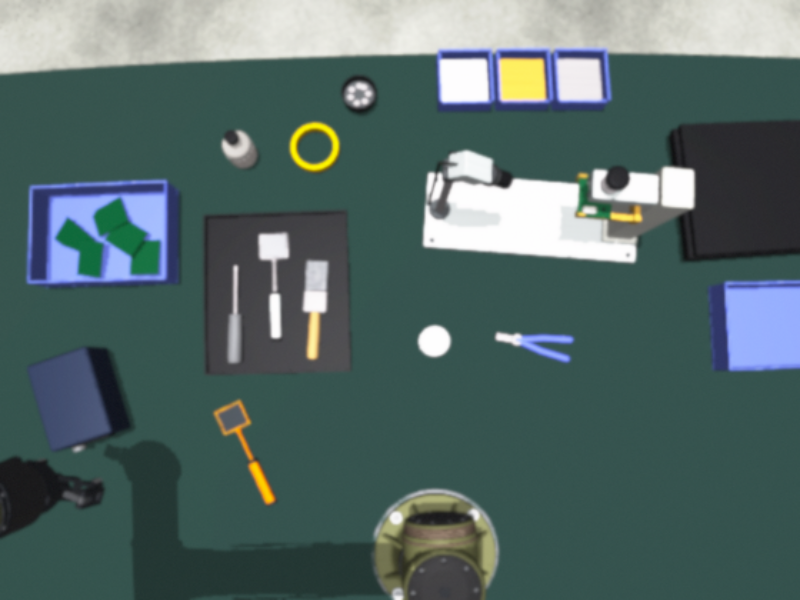

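View pics/scene.png

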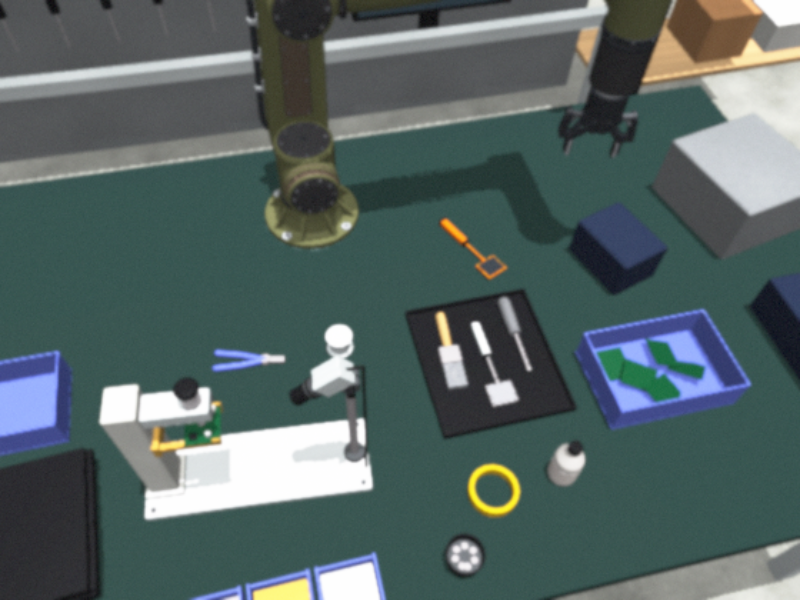

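The top view (800x600) shows three tools in the tray: the driver at (235,315), the mirror at (275,285) with its white handle and square head, and the brush at (315,310). The orange lookalike lies outside the tray at (245,450). The mirror is the middle tool. The press plunger is at (618,178) and its camera at (470,170).

Run:
```python
from h import *
import pickle
D=pickle.load(open('d0.pkl','rb'))
def tri(ca,ua,cb,ub):
    P=[np.c_[c['R'],c['t']] for c in(ca,cb)]
    n=[rays(c,u)[1][0,:2] for c,u in((ca,ua),(cb,ub))]
    X=cv2.triangulatePoints(P[0],P[1],n[0],n[1])[:,0];X=X[:3]/X[3]
    return X,[np.linalg.norm(proj(c,X)[0]-u).round(2) for c,u in((ca,ua),(cb,ub))]
def comps(c,mask,box):
    m=np.zeros(mask.shape,np.uint8);x0,y0,x1,y1=box;m[y0:y1,x0:x1]=mask[y0:y1,x0:x1]
    n,l,st,ce=cv2.connectedComponentsWithStats(m);i=1+np.argmax(st[1:,4]);return l==i,ce[i],st[i]
top,sc=D['top'],D['scene'];s=.7
mx={n:D[n]['image'].max(2) for n in D}
# plunger head blobs
res={}
for n,b in(('top',(415,112,447,140)),('scene',(118,262,146,283))):
    c=D[n];m,ce,st=comps(c,mx[n]<70,b);P=cloud(c)[m];res[n]=ce
    print(n,'head',ce,st,'depth med',np.nanmedian(P,0),np.nanpercentile(P[:,2],[5,50,95]))
print(tri(top,res['top'],sc,res['scene']))
# mirror
for n,b in(('top',(175,155,206,245)),('scene',(326,220,368,286))):
    c=D[n];m,ce,st=comps(c,mx[n]>120,b)
    v,u=np.nonzero(m);print(n,'mirror',ce,st,m.sum())
    for k in(0,): 
        lo=v<(190 if n=='top' else 0); 
    P=cloud(c);Q=P[m];print(np.nanpercentile(Q[:,2],[5,25,50,75,95]))
    res[n+'m']=m
# base plate
P=cloud(top);m=(mx['top']>150)&(abs(P[...,2]-.015)<.008);m[:, :290]=0;m[:110]=0;m[190:]=0
mm,ce,st=comps(top,m,(290,110,480,190))
v,u=np.nonzero(mm);Q=onplane(top,np.c_[u,v],.015)[:,:2].astype(np.float32)
r=cv2.minAreaRect(Q);print('plate',r,cv2.boxPoints(r))
# crops
a=cv2.resize(top['image'][145:262,140:250],None,fx=4,fy=4,interpolation=cv2.INTER_CUBIC)
b=cv2.resize(sc['image'][200:310,280:410],None,fx=3.5,fy=3.5,interpolation=cv2.INTER_CUBIC)[:468]
a=a[:385];b=b[:385];cv2.imwrite('pics/crop.png',np.hstack([a,b])[:, :800])
```

```text
top head [431.8416 123.396 ] [425 116  15  16 202] depth med [ 0.612  -0.2602  0.3235] [0.3193 0.3235 0.3272]
scene head [129.7441 271.0948] [121 264  18  16 211] depth med [ 0.6108 -0.2614  0.326 ] [0.321  0.326  0.3288]
(array([ 0.6121, -0.2598,  0.3269]), [np.float64(0.5), np.float64(0.52)])
top mirror [191.5525 191.4173] [181 163  22  74 762] 762
[0.0014 0.0082 0.0136 0.0168 0.0204]
scene mirror [345.4156 260.6298] [330 225  33  60 551] 551
[0.0042 0.013  0.0165 0.0193 0.0242]
plate ((0.6180902123451233, -0.1964796632528305), (0.40032240748405457, 0.14178301393985748), 84.23870849609375) [[ 0.5275 -0.3885]
 [ 0.6685 -0.4027]
 [ 0.7087 -0.0044]
 [ 0.5676  0.0098]]
```

View pics/crop.png

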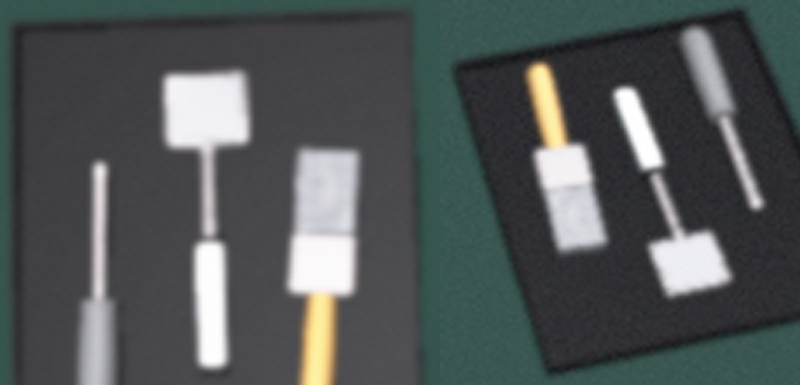

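The crop confirms it. In the left panel (top view), the mirror head is at (206,110), its rod at (208,190) and its white handle at (211,305). The driver is to its left and the brush to its right.

The plate gives the press yaw as -5.75°. The plunger is at (0.612, -0.260), with its top at z≈0.326, and both views agree. I'll move above it with the gripper shut.

>>> step_arm(targets=[{"delta_pos": [0,0,5],"rotation": [0,0,0],"gripper": -1},{"delta_pos": [3,-4,10],"rotation": [0,0,0],"gripper": -1},{"delta_pos": [6,-8,15],"rotation": [0,0,0],"gripper": -1},{"delta_pos": [8,-12.5,16],"rotation": [0,0,0],"gripper": -1},{"delta_pos": [10,-17,16],"rotation": [0,0,0],"gripper": -1},{"delta_pos": [12,-21.5,16],"rotation": [0,0,0],"gripper": -1},{"delta_pos": [14,-26,16],"rotation": [0,0,0],"gripper": -1},{"delta_pos": [16,-30.5,16],"rotation": [0,0,0],"gripper": -1}], squeeze=60)

```text
clock: 0.95
tool_pos: [0.3377, 0.2909, 0.4098]
tcp_rot: [-3.1, 0.504, -0.0]
ft_force: [0.7, -0.1, 0.2]
opening: -0.003
```

Run:
```python
from h import *
import pickle
s=telemetry.read_state();print(s['clock'],s['tool_pos'],s['tcp_rot'],s['joint_pos'])
# mirror: from saved views, at tops of handle z=.020 and head z~.014
D=pickle.load(open('d0.pkl','rb'))
for n,b in(('top',(175,155,206,252)),('scene',(326,220,368,290))):
    c=D[n];x0,y0,x1,y1=b;m=np.zeros((420,560),np.uint8);m[y0:y1,x0:x1]=c['image'][y0:y1,x0:x1].max(2)>120
    k,l,st,ce=cv2.connectedComponentsWithStats(m);i=1+np.argmax(st[1:,4])
    v,u=np.nonzero(l==i);Q=onplane(c,np.c_[u,v],.018)[:,:2]
    # axis: along x; width profile
    e=np.linalg.eigh(np.cov(Q.T))[1][:,1];e*=np.sign(e[0]);mu=Q.mean(0);t=(Q-mu)@e
    H=Q[(t<t.min()+.085)&(t>t.min()+.008)];
    e=np.linalg.eigh(np.cov(H.T))[1][:,1];e*=np.sign(e[0]);t=(Q-mu)@e
    hd=Q[t>t.max()-.044].mean(0)
    end=mu+e*t.min();hm=H.mean(0);
    print(n,'len',np.ptp(t),'axis deg handle',np.degrees(np.arctan2(e[1],e[0])),'handle mid',hm,'head',hd,'axis hm->hd',np.degrees(np.arctan2(*(hd-hm)[::-1])),'dist',np.linalg.norm(hd-hm),'minx',t.min())
    w=(H-hm)@np.array([-e[1],e[0]]);print('width',np.ptp(w), 'near end', end)
```

```text
0.95 [0.3377 0.2909 0.4098] [-3.1003  0.5037 -0.0002] [ 1.1675 -0.2884  0.0839 -0.     -1.9425  0.0811]
top len 0.19482935751603048 axis deg handle 0.5979178733202571 handle mid [0.4509 0.2849] head [0.5773 0.2865] axis hm->hd 0.7093433530294376 dist 0.12645276613613002 minx -0.11813747432543993
width 0.022039298307736203 near end [0.4047 0.2844]
scene len 0.20154057540542109 axis deg handle 0.9958329678688985 handle mid [0.4431 0.285 ] head [0.5759 0.2857] axis hm->hd 0.3100963676086031 dist 0.13281728063882495 minx -0.1278375893359704
width 0.02277544852472714 near end [0.3963 0.2832]
```

>>> step_arm(targets=[{"delta_pos": [2.1,-4.4,0],"rotation": [0,0,0],"gripper": -1},{"delta_pos": [4.2,-8.8,0],"rotation": [0,0,0],"gripper": -1},{"delta_pos": [6.3,-13.2,0],"rotation": [0,0,0],"gripper": -1},{"delta_pos": [8.4,-17.6,0],"rotation": [0,0,0],"gripper": -1},{"delta_pos": [10.5,-22,0],"rotation": [0,0,0],"gripper": -1},{"delta_pos": [12.6,-26.4,0],"rotation": [0,0,0],"gripper": -1},{"delta_pos": [14.7,-30.8,0],"rotation": [0,0,0],"gripper": -1},{"delta_pos": [16.8,-35.2,0],"rotation": [0,0,0],"gripper": -1}])

```text
clock: 1.75
tool_pos: [0.5058, -0.0613, 0.4094]
tcp_rot: [-3.101, 0.505, -0.0]
ft_force: [0.8, 1.1, 0.7]
opening: 0.002
```

>>> step_arm(targets=[{"delta_pos": [2.1,-4.4,0],"rotation": [0,0,0],"gripper": -1},{"delta_pos": [4.2,-8.8,0],"rotation": [0,0,0],"gripper": -1},{"delta_pos": [6.3,-13,0],"rotation": [0,0,0],"gripper": -1},{"delta_pos": [8.4,-16,0],"rotation": [0,0,0],"gripper": -1},{"delta_pos": [9.4,-17.2,-2],"rotation": [0,0,0],"gripper": -1},{"delta_pos": [9.4,-17.2,-4.5],"rotation": [0,0,0],"gripper": -1},{"delta_pos": [9.4,-17.2,-4.5],"rotation": [0,0,0],"gripper": -1}])

```text
clock: 2.45
tool_pos: [0.5992, -0.2312, 0.3591]
tcp_rot: [-3.1, 0.505, 0.013]
ft_force: [0.6, 1.2, 0.9]
opening: 0.002
```

Run:
```python
from h import *
s=telemetry.read_state();print(s['clock'],s['tool_pos'],s['tcp_rot'],s['joint_pos'],s['ft_force'])
c=get('wrist');cv2.imwrite('pics/w1.png',c['image'])
T=s['tool_pos'];print(proj(c,[[.612,-.260,.325],[.612,-.260,.2],T-[0,0,.019]]))
```

```text
2.45 [ 0.5992 -0.2312  0.3591] [-3.0997  0.5054  0.0133] [-0.0582  0.2054  0.4661 -0.0019 -1.8399  1.3053] [0.5528 1.2344 0.9229]
[[319.239  220.7423]
 [302.2385 175.0164]
 [276.6357 268.9174]]
```

View pics/w1.png

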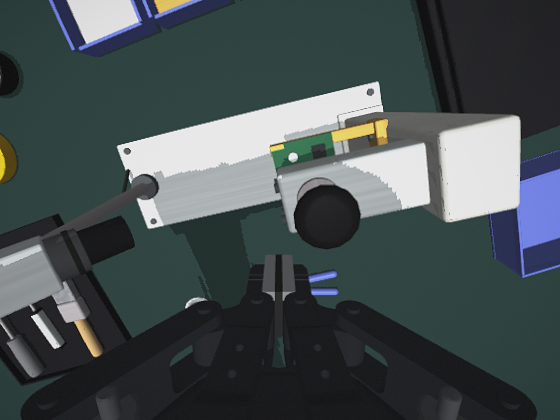

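The wrist view shows the black plunger head at (327,214) and the shut fingertips at (279,285). The arm was still settling, so I'll hold and measure the head again.

>>> step_arm(targets=[{"delta_pos": [0,0,0],"rotation": [0,0,0],"gripper": -1},{"delta_pos": [0,0,0],"rotation": [0,0,0],"gripper": -1},{"delta_pos": [0,0,0],"rotation": [0,0,0],"gripper": -1}])

```text
clock: 2.8
tool_pos: [0.5995, -0.231, 0.3664]
tcp_rot: [3.101, -0.504, 0.004]
ft_force: [0.3, -0.1, -0.6]
opening: 0.004
```

Run:
```python
from h import *
s=telemetry.read_state();print(s['clock'],s['tool_pos'],s['tcp_rot'],s['ft_force'])
c=get('wrist');T=s['tool_pos'];print(proj(c,[[.612,-.260,.325],T-[0,0,.019]]))
P=cloud(c);m=(abs(P[...,2]-.325)<.006)&(c['image'].max(2)<80)&(np.hypot(P[...,0]-.612,P[...,1]+.26)<.04)
v,u=np.nonzero(m);print(m.sum(),u.mean(),v.mean(),u.min(),u.max(),v.min(),v.max(),np.nanmedian(P[m],0),onplane(c,[[u.mean(),v.mean()]],.324))
```

```text
2.8 [ 0.5995 -0.231   0.3664] [ 3.1008 -0.504   0.0043] [ 0.2805 -0.127  -0.6491]
[[318.1276 217.3519]
 [276.6682 269.2929]]
3054 325.46692861820566 213.58185985592667 294 357 183 244 [ 0.6129 -0.2646  0.3251] [[ 0.6125 -0.2646  0.324 ]]
```

>>> step_arm(targets=[{"delta_pos": [0.7,-1.6,0],"rotation": [0,0,0],"gripper": -1},{"delta_pos": [1.3,-3.1,0],"rotation": [0,0,0],"gripper": -1},{"delta_pos": [1.3,-3.1,0],"rotation": [0,0,0],"gripper": -1},{"delta_pos": [1.3,-3.1,-1],"rotation": [0,0,0],"gripper": -1},{"delta_pos": [1.3,-3.1,-1.8],"rotation": [0,0,0],"gripper": -1},{"delta_pos": [1.3,-3.1,-2.4],"rotation": [0,0,0],"gripper": -1},{"delta_pos": [1.3,-3.1,-2.4],"rotation": [0,0,0],"gripper": -1},{"delta_pos": [1.3,-3.1,-2.4],"rotation": [0,0,0],"gripper": -1}])

```text
clock: 3.65
tool_pos: [0.6123, -0.2617, 0.3414]
tcp_rot: [-3.101, 0.504, -0.002]
ft_force: [-0.6, 1.7, 2.3]
opening: 0.002
```

>>> step_arm(targets=[{"delta_pos": [0,0,-0.2],"rotation": [0,0,0],"gripper": -1},{"delta_pos": [0,0,-0.4],"rotation": [0,0,0],"gripper": -1},{"delta_pos": [0,0,-0.5],"rotation": [0,0,0],"gripper": -1},{"delta_pos": [0,0,-0.5],"rotation": [0,0,0],"gripper": -1}])

```text
clock: 4.05
tool_pos: [0.6124, -0.2619, 0.3371]
tcp_rot: [3.101, -0.504, 0.003]
ft_force: [-0.9, 4.1, 7.1]
opening: 0.003
```

>>> step_arm(targets=[{"delta_pos": [0,0,-0.1],"rotation": [0,0,0],"gripper": -1},{"delta_pos": [0,0,-0.2],"rotation": [0,0,0],"gripper": -1},{"delta_pos": [0,0,-0.2],"rotation": [0,0,0],"gripper": -1}])

```text
clock: 4.35
tool_pos: [0.6124, -0.2619, 0.3355]
tcp_rot: [3.101, -0.504, 0.004]
ft_force: [-1.1, 4.4, 8.5]
opening: -0.0
```

>>> step_arm(targets=[{"delta_pos": [0,0,-0.1],"rotation": [0,0,0],"gripper": -1},{"delta_pos": [0,0,-0.1],"rotation": [0,0,0],"gripper": -1}])

```text
clock: 4.55
tool_pos: [0.6124, -0.2619, 0.3347]
tcp_rot: [3.101, -0.504, 0.004]
ft_force: [-1.6, 4.9, 8.4]
opening: -0.004
```

>>> step_arm(targets=[{"delta_pos": [0,0,-0.1],"rotation": [0,0,0],"gripper": -1},{"delta_pos": [0,0,-0.1],"rotation": [0,0,0],"gripper": -1}])

```text
clock: 4.75
tool_pos: [0.6124, -0.2619, 0.3344]
tcp_rot: [3.1, -0.504, 0.006]
ft_force: [-1.6, 5.4, 10.9]
opening: 0.001
```

>>> step_arm(targets=[{"delta_pos": [0,0,-0.1],"rotation": [0,0,0],"gripper": -1},{"delta_pos": [0,0,-0.1],"rotation": [0,0,0],"gripper": -1}])

```text
clock: 4.95
tool_pos: [0.6123, -0.2619, 0.3343]
tcp_rot: [3.1, -0.504, 0.008]
ft_force: [-2.3, 6.1, 13.2]
opening: -0.004
```

>>> step_arm(targets=[{"delta_pos": [0,0,-0.1],"rotation": [0,0,0],"gripper": -1},{"delta_pos": [0,0,-0.3],"rotation": [0,0,0],"gripper": -1},{"delta_pos": [0,0,-0.3],"rotation": [0,0,0],"gripper": -1}])

```text
clock: 5.25
tool_pos: [0.6123, -0.262, 0.3342]
tcp_rot: [3.099, -0.503, 0.014]
ft_force: [-5.0, 8.6, 20.8]
opening: -0.001
```

The TCP stalled at z=0.334 and the force climbed from 8 to 21 N, so the plunger is on its stop. Travel was about 9.5 mm, as expected. Next I release it and check that it comes back up.

>>> step_arm(targets=[{"delta_pos": [0,0,1],"rotation": [0,0,0],"gripper": -1},{"delta_pos": [0,0,3],"rotation": [0,0,0],"gripper": -1},{"delta_pos": [0,0,6],"rotation": [0,0,0],"gripper": -1},{"delta_pos": [0,0,9],"rotation": [0,0,0],"gripper": -1},{"delta_pos": [-2,4,9],"rotation": [0,0,0],"gripper": 0},{"delta_pos": [-4,8,9],"rotation": [0,0,0.1],"gripper": 0},{"delta_pos": [-6,12,9],"rotation": [0,0,0.2],"gripper": 0},{"delta_pos": [-8,16,9],"rotation": [0,0,0.33],"gripper": 0}])

```text
clock: 6.05
tool_pos: [0.5317, -0.1012, 0.4166]
tcp_rot: [3.141, 0.017, -0.002]
ft_force: [0.6, 1.0, 1.1]
opening: 0.501
```

Run:
```python
from h import *
s=telemetry.read_state();print(s['clock'],s['tool_pos'],s['tcp_rot'])
for n in('top','scene'):
    c=get(n);P=cloud(c);m=(c['image'].max(2)<75)&(np.hypot(P[...,0]-.612,P[...,1]+.261)<.014)&(P[...,2]>.29)
    print(n,m.sum(),np.nanmedian(P[m],0))
    # pin head seen? print nothing
cur=Ro.from_rotvec(s['tcp_rot'])
tgt=Ro.from_euler('y',-20,degrees=True)*Ro.from_euler('z',.7,degrees=True)*Ro.from_matrix(np.diag([1,-1,-1.]))
print('rot',(tgt*cur.inv()).as_rotvec(),'dpos',(np.array([.434,.285,.15])-s['tool_pos'])*100)
```

```text
6.05 [ 0.5317 -0.1012  0.4166] [ 3.1413  0.0171 -0.002 ]
top 0 [nan nan nan]
scene 132 [ 0.614  -0.2603  0.3267]
rot [ 0.0001 -0.3503  0.0014] dpos [ -9.7652  38.6172 -26.6578]
  return np.nanmean(a, axis, out=out, keepdims=keepdims)
```

The plunger is back up: depth is 0.3267, the same as before the press. Now to the mirror, with the 20° tilt.

>>> step_arm(targets=[{"delta_pos": [-2,4.4,0],"rotation": [0,-0.05,0],"gripper": 0},{"delta_pos": [-4,8.8,0],"rotation": [0,-0.1,0],"gripper": 0},{"delta_pos": [-6,13,0],"rotation": [0,-0.15,0],"gripper": 0},{"delta_pos": [-7,17,-2],"rotation": [0,-0.2,0],"gripper": 0},{"delta_pos": [-8,21,-5],"rotation": [0,-0.25,0],"gripper": 0},{"delta_pos": [-9,25,-8],"rotation": [0,-0.3,0],"gripper": 0},{"delta_pos": [-9.8,29,-11],"rotation": [0,-0.35,0],"gripper": 0},{"delta_pos": [-9.8,32,-14],"rotation": [0,-0.35,0],"gripper": 0}])

```text
clock: 6.95
tool_pos: [0.4331, 0.2194, 0.2761]
tcp_rot: [-3.093, -0.015, -0.551]
ft_force: [1.0, 0.6, 0.4]
opening: 0.502
```

>>> step_arm(targets=[{"delta_pos": [0,3,-3],"rotation": [0,0,0],"gripper": 0},{"delta_pos": [0,5,-7],"rotation": [0,0,0],"gripper": 0},{"delta_pos": [0,6.7,-11],"rotation": [0,0,0],"gripper": 0},{"delta_pos": [0,6.7,-13],"rotation": [0,0,0],"gripper": 0},{"delta_pos": [0,6.7,-13],"rotation": [0,0,0],"gripper": 0},{"delta_pos": [0,6.7,-13],"rotation": [0,0,0],"gripper": 0}])

```text
clock: 7.55
tool_pos: [0.4349, 0.2845, 0.1483]
tcp_rot: [3.092, 0.01, 0.548]
ft_force: [0.1, -0.2, 0.5]
opening: 0.502
```

Run:
```python
from h import *
import pickle
s=telemetry.read_state();print(s['clock'],s['tool_pos'],s['tcp_rot'],s['joint_pos'])
c=get('wrist');pickle.dump(c,open('w2.pkl','wb'));cv2.imwrite('pics/w2.png',c['image'])
print(proj(c,[[.447,.285,.02],[.577,.286,.014],[.402,.284,.02],[.492,.285,.02]]))
P=cloud(c);m=(P[...,2]>-.01)&(P[...,2]<.04)&(abs(P[...,1]-.285)<.03)&(c['image'].max(2)>130)
v,u=np.nonzero(m);print(m.sum(),u.min(),u.max(),v.min(),v.max())
```

```text
7.55 [0.4349 0.2845 0.1483] [3.0915 0.0105 0.5479] [ 1.1686 -0.4219 -0.6539  0.3441 -1.2172  0.3085]
[[276.476  244.437 ]
 [276.4046 102.5906]
 [277.2599 295.82  ]
 [276.8305 193.5936]]
4819 250 306 83 294
```

View pics/w2.png

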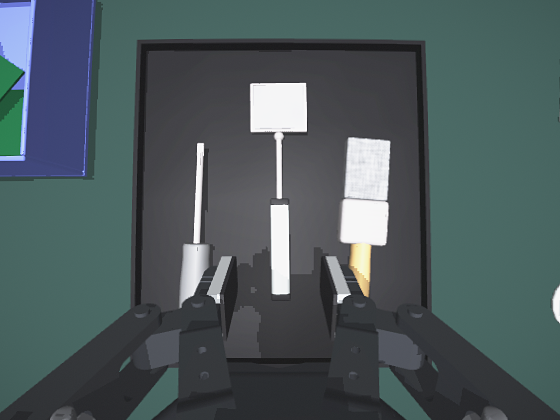

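The wrist view shows the handle from (280,200) to (280,298) and the head at (278,108), between the open fingers. I'll measure the handle by ray casting, by depth, and against the earlier top view.

Run:
```python
from h import *
import pickle
c=pickle.load(open('w2.pkl','rb'));P=cloud(c);g=c['image'].max(2)
m=np.zeros((420,560),bool);m[203:292,266:294]=g[203:292,266:294]>130
hz=np.nanmedian(P[m],0);v,u=np.nonzero(m);print('handle bright',u.min(),u.max(),v.min(),v.max(),hz,np.nanpercentile(P[m][:,2],[10,90]))
h=np.zeros((420,560),bool);h[80:135,245:310]=g[80:135,245:310]>130
v,u=np.nonzero(h);print('head',np.nanmedian(P[h],0),np.nanpercentile(P[h][:,2],[10,90]),cv2.minAreaRect(onplane(c,np.c_[u,v],.014)[:,:2].astype(np.float32)))
print(onplane(c,[[280,199],[280.5,299]],.02), np.nanpercentile(P[h],[2,98],axis=0))
o=onplane(c,np.array([[270,250],[290,250],[271,205],[288,205]]),.02);print(o)
```

```text
handle bright 270 289 204 291 [0.4439 0.282  0.0204] [0.019  0.0214]
head [0.5723 0.2845 0.015 ] [0.0141 0.016 ] ((0.5716005563735962, 0.2844662666320801), (0.04821270331740379, 0.051939431577920914), 0.4679332673549652)
[[0.4872 0.2822 0.02  ]
 [0.3992 0.2811 0.02  ]] [[0.5504 0.2596 0.0135]
 [0.5948 0.3096 0.0166]]
[[0.4421 0.2907 0.02  ]
 [0.4422 0.273  0.02  ]
 [0.4818 0.2901 0.02  ]
 [0.4819 0.275  0.02  ]]
```

>>> step_arm(targets=[{"delta_pos": [-0.4,-0.3,-3],"rotation": [0,0,0.005],"gripper": 0},{"delta_pos": [-0.4,-0.3,-6],"rotation": [0,0,0.005],"gripper": 0},{"delta_pos": [-0.4,-0.3,-9],"rotation": [0,0,0.005],"gripper": 0},{"delta_pos": [-0.4,-0.3,-11],"rotation": [0,0,0.005],"gripper": 0},{"delta_pos": [-0.4,-0.3,-12],"rotation": [0,0,0.005],"gripper": 0},{"delta_pos": [-0.4,-0.3,-12],"rotation": [0,0,0.005],"gripper": 0},{"delta_pos": [-0.4,-0.3,-12],"rotation": [0,0,0.005],"gripper": 0}])

```text
clock: 8.3
tool_pos: [0.4311, 0.2826, 0.0295]
tcp_rot: [-3.092, -0.018, -0.549]
ft_force: [-0.6, 0.7, -0.1]
opening: 0.502
```

>>> step_arm(targets=[{"delta_pos": [0,0,0],"rotation": [0,0,0],"gripper": -0.3},{"delta_pos": [0,0,0],"rotation": [0,0,0],"gripper": -0.6},{"delta_pos": [0,0,0],"rotation": [0,0,0],"gripper": -1},{"delta_pos": [0,0,0],"rotation": [0,0,0],"gripper": -1},{"delta_pos": [0,0,0],"rotation": [0,0,0],"gripper": -1},{"delta_pos": [0,0,0],"rotation": [0,0,0],"gripper": -1}], squeeze=70)

```text
clock: 8.9
tool_pos: [0.4309, 0.2826, 0.0291]
tcp_rot: [-3.092, -0.019, -0.549]
ft_force: [-2.6, -0.6, 6.2]
opening: 0.159
```

>>> step_arm(targets=[{"delta_pos": [0,0,0.5],"rotation": [0,0,0],"gripper": -1},{"delta_pos": [0,0,2],"rotation": [0,0,0],"gripper": -1},{"delta_pos": [0,0,4.5],"rotation": [0,0,0],"gripper": -1},{"delta_pos": [0,0,8],"rotation": [0,0,0],"gripper": -1},{"delta_pos": [0,0,12],"rotation": [0,0,0],"gripper": -1},{"delta_pos": [0,0,12],"rotation": [0,0,0],"gripper": -1},{"delta_pos": [0,0,12],"rotation": [0,0,0],"gripper": -1}])

```text
clock: 9.6
tool_pos: [0.4304, 0.2821, 0.1483]
tcp_rot: [-3.092, -0.018, -0.547]
ft_force: [-1.1, -0.0, -0.4]
opening: 0.165
```

Run:
```python
from h import *
import pickle
s=telemetry.read_state();print(s['clock'],s['tool_pos'],s['tcp_rot'],s['opening'],s['ft_force'])
c=get('wrist');pickle.dump((s,c),open('w3.pkl','wb'));cv2.imwrite('pics/w3.png',c['image'])
```

```text
9.6 [0.4304 0.2821 0.1483] [-3.0921 -0.0181 -0.547 ] 0.16450561782571435 [-1.0729 -0.009  -0.4452]
```

View pics/w3.png

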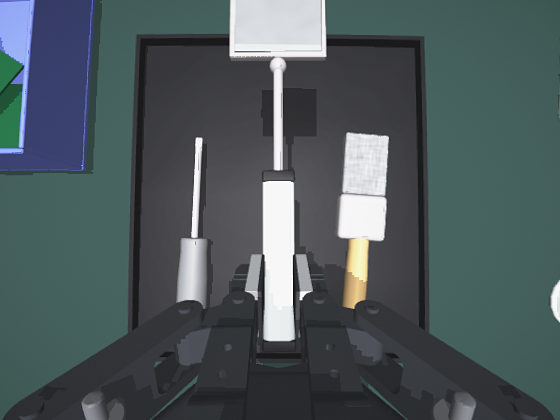

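The mirror is lifted: handle at (278,260), head at the top of the frame, and the driver and brush undisturbed. Next I measure the mirror's pose in the grip.

```bash
cat > mpose.py <<'E'
from h import *
def mirror_pose(c):
    P=cloud(c);g=c['image'].max(2)
    T=np.zeros(g.shape,bool)
    def fit(box,thr=150):
        m=np.zeros(g.shape,bool);x0,y0,x1,y1=box;m[y0:y1,x0:x1]=True
        m&=(g>thr)&np.isfinite(P[...,2]);m=cv2.erode(m.astype(np.uint8),np.ones((3,3)))>0
        Q=P[m];
        for _ in range(4):
            mu=Q.mean(0);n=np.linalg.svd(Q-mu,full_matrices=False)[2][2];n*=np.sign(n[2]);r=(Q-mu)@n
            Q=Q[abs(r)<max(2.5*np.median(abs(r)),.0008)]
        return Q,mu,n
    H,hm,hn=fit((262,183,297,335));G,gm,gn=fit((228,0,330,58))
    print('handle n',hn,len(H),'head n',gn,len(G))
    # axis from handle pixel midline at front and mid: use ray/plane of the handle top
    def rp(uv,p,n):
        o,r=rays(c,uv);d=r@c['R'];return o+d*(((p-o)@n)/(d@n))[:,None]
    rows=range(185,250,3);mid=[];wid=[]
    for v in rows:
        u=np.nonzero(g[v,240:320]>150)[0]+240;mid.append([(u.min()+u.max())/2,v]);wid.append(np.linalg.norm(np.diff(rp([[u.min()-.5,v],[u.max()+.5,v]],hm,hn),axis=0)))
    M=rp(mid,hm,hn);ax=np.linalg.svd(M-M.mean(0))[2][0];ax*=np.sign(ax[0]);print('handle axis',ax,'width',np.median(wid))
    rows=range(8,52,4);q=[]
    for v in rows:
        u=np.nonzero(g[v,215:345]>110)[0]+215;q.append([(u.min()+u.max())/2,v])
    N=rp(q,gm,gn);print('head width',np.linalg.norm(rp([[u.min(),v],[u.max(),v]],gm,gn)@np.array([[1],[0],[0]])*0+np.diff(rp([[u.min(),v],[u.max(),v]],gm,gn),axis=0)))
    hc=N.mean(0);x=(hc-gn*0.0)-(M.mean(0)-hn*.006);x/=np.linalg.norm(x);print('axis handle->head',x)
    return hm,hn,gm,gn,M,ax,x,rp
E
python3 - <<'E'
from mpose import *
import pickle
s,c=pickle.load(open('w3.pkl','rb'))
hm,hn,gm,gn,M,ax,x,rp=mirror_pose(c)
fr=rp([[279,171],[279,181]],hm,hn);print('handle front (top/edge)',fr)
near=rp([[278,57.5]],gm,gn);print('head near edge',near,'dist',np.linalg.norm(near-fr,axis=1))
E
```

```text
handle n [0.0026 0.0067 1.    ] 3467 head n [-0.0011 -0.0016  1.    ] 4295
handle axis [ 0.9999  0.0122 -0.0027] width 0.015374302949085284
head width 0.07308798537332893
axis handle->head [0.9998 0.0174 0.003 ]
handle front (top/edge) [[0.487  0.2816 0.1396]
 [0.4819 0.2816 0.1396]]
head near edge [[0.5488 0.2829 0.134 ]] dist [0.0621 0.0671]
```

```bash
cat > plan.py <<'E'
from h import *
A=np.array([.612,-.2615,.125]);Rt=Ro.from_euler('z',-5.75,degrees=True)*Ro.from_euler('x',-25,degrees=True)
E
python3 - <<'E'
from plan import *
F=np.array([.572,.2833,.134]);Rm=Ro.from_euler('z',.9,degrees=True)
s=telemetry.read_state();T=s['tool_pos'];W=Rt*Rm.inv()
G=A+W.apply(T-F);print('goal TCP',G,'rot',W.as_rotvec(),'delta cm',(G-T)*100,'clock',s['clock'])
pre=G-.14*Rt.apply([1,0,0]);print('pre',pre,(pre-T)*100)
print('tool z',(W*Ro.from_rotvec(s['tcp_rot'])).apply([0,0,1]))
E
```

```text
goal TCP [ 0.4714 -0.2414  0.1365] rot [-0.4362  0.0185 -0.1142] delta cm [  4.1294 -52.2975  -1.0414] clock 9.65
pre [ 0.3321 -0.2274  0.1365] [ -9.8001 -50.8949  -1.0414]
tool z [ 0.3001 -0.4329 -0.85  ]
```

>>> step_arm(targets=[{"delta_pos": [-2,0,3],"rotation": [0,0,0],"gripper": -1},{"delta_pos": [-4,-3,5],"rotation": [0,0,0],"gripper": -1},{"delta_pos": [-6,-7,5],"rotation": [0,0,0],"gripper": -1},{"delta_pos": [-7,-11,5],"rotation": [-0.05,0,0],"gripper": -1},{"delta_pos": [-7,-15,5],"rotation": [-0.1,0.005,-0.03],"gripper": -1},{"delta_pos": [-7,-19,5],"rotation": [-0.16,0.008,-0.05],"gripper": -1},{"delta_pos": [-7,-23,5],"rotation": [-0.22,0.01,-0.06],"gripper": -1},{"delta_pos": [-7,-27,5],"rotation": [-0.28,0.01,-0.08],"gripper": -1}])

```text
clock: 10.45
tool_pos: [0.36, 0.0103, 0.1964]
tcp_rot: [2.808, -0.024, 0.477]
ft_force: [0.3, 0.4, -1.8]
opening: 0.159
```

Run:
```python
from h import *
s=telemetry.read_state();print(s['clock'],s['tool_pos'],s['tcp_rot'],s['joint_pos'])
```

```text
10.45 [0.36   0.0103 0.1964] [ 2.8079 -0.0245  0.4774] [ 1.0929 -0.9909 -0.9247  0.4371 -1.739   0.5125]
```

>>> step_arm(targets=[{"delta_pos": [0,-4,0],"rotation": [-0.04,0,-0.01],"gripper": -1},{"delta_pos": [0,-8,0],"rotation": [-0.08,0,-0.02],"gripper": -1},{"delta_pos": [0,-12,-1],"rotation": [-0.12,0,-0.03],"gripper": -1},{"delta_pos": [0,-16,-3],"rotation": [-0.15,0,-0.035],"gripper": -1},{"delta_pos": [0,-20,-5],"rotation": [-0.15,0,-0.035],"gripper": -1},{"delta_pos": [0,-24,-6],"rotation": [-0.15,0,-0.035],"gripper": -1},{"delta_pos": [0,-24,-6],"rotation": [-0.15,0,-0.035],"gripper": -1},{"delta_pos": [0,-24,-6],"rotation": [-0.15,0,-0.035],"gripper": -1}])

```text
clock: 11.25
tool_pos: [0.3635, -0.2325, 0.1416]
tcp_rot: [2.664, -0.047, 0.441]
ft_force: [-0.3, 1.1, -0.5]
opening: 0.162
```

```bash
cat > goal.py <<'E'
from plan import *
import pickle
s0,_=pickle.load(open('w3.pkl','rb'));F=np.array([.572,.2833,.134]);Rm=Ro.from_euler('z',.9,degrees=True)
W=Rt*Rm.inv();G=A+W.apply(s0['tool_pos']-F);Rg=W*Ro.from_rotvec(s0['tcp_rot'])
def report():
    s=telemetry.read_state();print(s['clock'],s['tool_pos'],s['joint_pos'],s['ft_force'])
    d=(G-s['tool_pos'])*100
    print('to goal cm',d,'in press',Ro.from_euler('z',5.75,degrees=True).apply(d),'rot',(Rg*Ro.from_rotvec(s['tcp_rot']).inv()).as_rotvec());return s
E
python3 -c "
from goal import *
report()"
```

```text
11.25 [ 0.3635 -0.2325  0.1416] [ 0.3082 -0.9875 -1.0827  0.5367 -1.3321  1.1359] [-0.3477  1.0915 -0.5488]
to goal cm [10.83   -0.7807 -0.4062] in press [10.8538  0.3083 -0.4062] rot [-0.0086  0.0014  0.0075]
```

Joint 3 is near its lower range here, and moving forward relieves it. I'll insert the mirror now.

>>> step_arm(targets=[{"delta_pos": [2,0,0.3],"rotation": [0,0,0],"gripper": -1},{"delta_pos": [4,0,0],"rotation": [-0.01,0,0.007],"gripper": -1},{"delta_pos": [6,-0.3,0],"rotation": [-0.01,0,0.007],"gripper": -1},{"delta_pos": [8,-0.5,-0.2],"rotation": [-0.01,0,0.007],"gripper": -1},{"delta_pos": [9.5,-0.7,-0.4],"rotation": [-0.01,0,0.007],"gripper": -1},{"delta_pos": [10.8,-0.8,-0.4],"rotation": [-0.01,0,0.007],"gripper": -1},{"delta_pos": [10.8,-0.8,-0.4],"rotation": [-0.01,0,0.007],"gripper": -1},{"delta_pos": [10.8,-0.8,-0.4],"rotation": [-0.01,0,0.007],"gripper": -1}])

```text
clock: 12.05
tool_pos: [0.4735, -0.2364, 0.1377]
tcp_rot: [2.657, -0.022, 0.446]
ft_force: [-1.4, -0.5, -0.4]
opening: 0.164
```

Run:
```python
from goal import *
s=report()
D={n:get(n) for n in('scene','top','wrist')};pickle.dump((s,D),open('d4.pkl','wb'))
c=D['scene'];cv2.imwrite('pics/s4.png',np.hstack([cv2.resize(c['image'][220:370,60:220],None,fx=2.5,fy=2.5,interpolation=cv2.INTER_CUBIC),cv2.resize(D['wrist']['image'],(400,300)).repeat(1,0)[:375] if 0 else cv2.copyMakeBorder(cv2.resize(D['wrist']['image'],(400,300)),0,75,0,0,0)]))
print(proj(D['wrist'],[A]),proj(c,[A]))
```

```text
12.05 [ 0.4735 -0.2364  0.1377] [ 0.1901 -0.5477 -0.8818  0.581  -1.0627  1.1203] [-1.4437 -0.495  -0.3879]
to goal cm [-0.1652 -0.3975 -0.0142] in press [-0.1246 -0.4121 -0.0142] rot [ 0.0013  0.0015 -0.0098]
[[284.0886  21.8129]] [[148.4188 312.0059]]
```

View pics/s4.png

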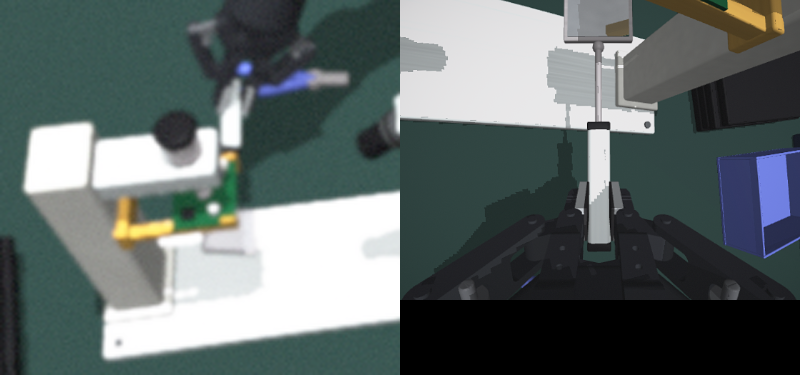

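The mirror head is under the board, held clear in the scene crop at about (235,235). Now a small correction.

>>> step_arm(targets=[{"delta_pos": [-0.1,-0.2,0],"rotation": [0,0,-0.01],"gripper": -1},{"delta_pos": [-0.2,-0.4,0],"rotation": [0,0,-0.01],"gripper": -1},{"delta_pos": [-0.2,-0.4,0],"rotation": [0,0,-0.01],"gripper": -1},{"delta_pos": [-0.2,-0.4,0],"rotation": [0,0,-0.01],"gripper": -1}])

```text
clock: 12.6
tool_pos: [0.4712, -0.2424, 0.1388]
tcp_rot: [2.655, -0.041, 0.445]
ft_force: [0.9, -0.5, 0.1]
opening: 0.158
```

Run:
```python
from goal import *
s=report();c=get('wrist');pickle.dump((s,c),open('w5.pkl','wb'))
cv2.imwrite('pics/w5.png',cv2.resize(c['image'][0:260],(800,371)))
P=cloud(c);g=c['image'].max(2)
# mirror head plane; pixels near predicted face
dF=P-A;m=(abs(dF@Rt.apply([0,0,1]))<.008)&(abs(dF@Rt.apply([1,0,0]))<.026)&(abs(dF@Rt.apply([0,1,0]))<.03)
m=cv2.erode(m.astype(np.uint8),np.ones((3,3)))>0;Q=P[m];
for _ in range(4):
    mu=Q.mean(0);n=np.linalg.svd(Q-mu,full_matrices=False)[2][2];n*=np.sign(n[2]);r=(Q-mu)@n;Q=Q[abs(r)<max(.001,2.5*np.median(abs(r)))]
L=Rt.inv().apply(Q-A);print('n in target mirror frame',Rt.inv().apply(n),'n pts',len(Q),'local mean/min/max',L.mean(0),np.percentile(L,1,axis=0),np.percentile(L,99,axis=0))
# plate: points z~.015 
m=(abs(P[...,2]-.015)<.006)&(g>120);Q=P[m];q=Ro.from_euler('z',5.75,degrees=True).apply(Q-[A[0],A[1],0])
print('plate z',np.median(Q[:,2]),'press extents',np.percentile(q,1,axis=0),np.percentile(q,99,axis=0))
v,u=np.nonzero(m);print(u.min(),u.max(),v.min(),v.max())
```

```text
12.6 [ 0.4712 -0.2424  0.1388] [ 0.1772 -0.5473 -0.88    0.5815 -1.0623  1.1188] [ 0.9044 -0.5085  0.0667]
to goal cm [ 0.0642  0.201  -0.1258] in press [ 0.0437  0.2064 -0.1258] rot [0.001  0.0038 0.004 ]
n in target mirror frame [-0.0059 -0.      1.    ] n pts 4562 local mean/min/max [-0.0072 -0.0031  0.0001] [-0.0229 -0.0276 -0.0008] [0.009  0.0217 0.0011]
plate z 0.015768710699691824 press extents [-0.0702 -0.1174  0.0138] [0.0634 0.1491 0.0175]
0 547 0 402
```

View pics/w5.png

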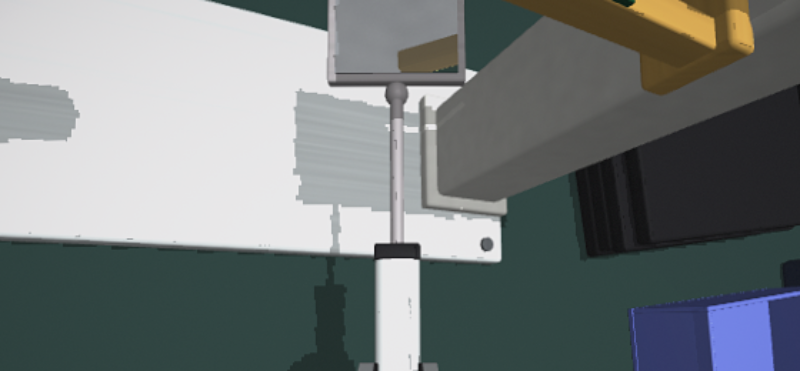

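The wrist view shows the glass reflecting a brass fork bar, with the head at (397,40) and the plate corner at (500,262). The normal is right to 0.35°, and the position is about 2–3 mm off in y. I'll correct it and check against the plate corner.

>>> step_arm(targets=[{"delta_pos": [0,0.2,-0.1],"rotation": [0,0.003,0.003],"gripper": -1},{"delta_pos": [0,0.2,-0.1],"rotation": [0,0.003,0.003],"gripper": -1},{"delta_pos": [0,0.2,-0.1],"rotation": [0,0.003,0.003],"gripper": -1},{"delta_pos": [0,0.2,-0.1],"rotation": [0,0.003,0.003],"gripper": -1},{"delta_pos": [0,0.2,-0.1],"rotation": [0,0.003,0.003],"gripper": -1}])

```text
clock: 13.15
tool_pos: [0.4713, -0.2402, 0.1377]
tcp_rot: [2.656, -0.035, 0.441]
ft_force: [0.3, -0.1, -1.3]
opening: 0.161
```

Run:
```python
from goal import *
s=report();c=get('wrist');pickle.dump((s,c),open('w6.pkl','wb'))
P=cloud(c);g=c['image'].max(2)
dF=P-A;m=(abs(dF@Rt.apply([0,0,1]))<.008)&(abs(dF@Rt.apply([1,0,0]))<.026)&(abs(dF@Rt.apply([0,1,0]))<.03)
Q=P[m]
for _ in range(4):
    mu=Q.mean(0);n=np.linalg.svd(Q-mu,full_matrices=False)[2][2];n*=np.sign(n[2]);r=(Q-mu)@n;Q=Q[abs(r)<max(.001,2.5*np.median(abs(r)))]
L=Rt.inv().apply(Q-A);print('n',Rt.inv().apply(n),'mean',L.mean(0),np.percentile(L,1,axis=0),np.percentile(L,99,axis=0))
pc=onplane(c,[[350,183.5]],.015);print('corner press (w5 px approx)',Ro.from_euler('z',5.75,degrees=True).apply(pc-[A[0],A[1],0]))
cv2.imwrite('pics/w6.png',cv2.resize(c['image'][0:200],(800,286)))
t=get('top');cv2.imwrite('pics/t6.png',cv2.resize(t['image'][90:280,130:480],None,fx=2,fy=2))
sc=get('scene');p=cloud(sc);mm=(sc['image'].max(2)<75)&(np.hypot(p[...,0]-.612,p[...,1]+.261)<.014)&(p[...,2]>.29);print('plunger',np.nanmedian(p[mm],0))
```

```text
13.15 [ 0.4713 -0.2402  0.1377] [ 0.1825 -0.5468 -0.8808  0.5806 -1.0648  1.1185] [ 0.2662 -0.1364 -1.2834]
to goal cm [ 0.0496 -0.0186 -0.0171] in press [ 0.0513 -0.0135 -0.0171] rot [0.0011 0.0006 0.0006]
n [-0.0078  0.001   1.    ] mean [-0.0072  0.0002 -0.0001] [-0.0231 -0.0249 -0.0011] [0.0088 0.0253 0.0008]
corner press (w5 px approx) [[-0.0706 -0.1333  0.015 ]]
plunger [ 0.6131 -0.2608  0.3258]
```

View pics/t6.png

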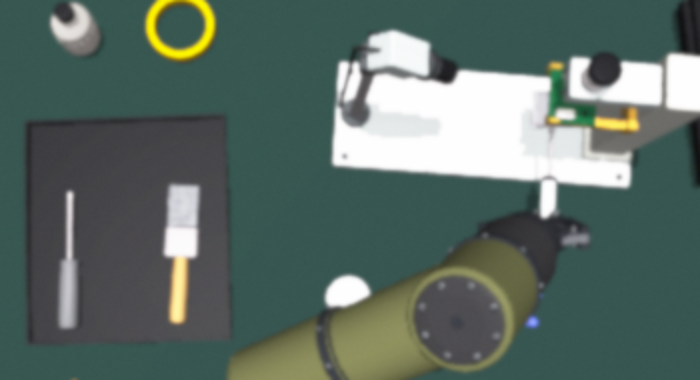

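```bash
python3 -c "
from goal import *
report(); print(hand_in())"
```

```text
13.3 [ 0.4713 -0.2402  0.1377] [ 0.1825 -0.5467 -0.8807  0.5806 -1.0648  1.1185] [-0.3452 -0.33   -0.4928]
to goal cm [ 0.0497 -0.0177 -0.0165] in press [ 0.0513 -0.0126 -0.0165] rot [0.0011 0.0005 0.0006]
the job is handed in; nothing more can be done
None
```

The job is handed in at 13.3 s on the robot's clock. The plunger was pressed to its stop and came back up, and the mirror is held in the gripper at the aim point.

- **Press:** the tool stalled at about 9.5 mm of plunger travel and the force rose to about 21 N, which is the stop. Afterwards the plunger top measured z = 0.326, the same as before the press.
- **Mirror:** I took it by the handle, about 8 mm behind the middle, with the gripper tilted 20° away from the glass. The last wrist measurement, using the calibrated press pose, put the middle of the glass within about 1 mm of aim and the facing direction about 0.5° off.
- **Rest of the bench:** the last top view showed the driver, brush, tape and flux where they were. The arm partly covered the spool and cutters, but it never went near them.

**Not checked, or in disagreement:**
- I inferred that the pin is home from the stall. I never saw its tip.
- That the gripper is out of the camera's view comes from geometry. It is about 14 cm to the robot's side of the aim point, and the camera's own picture is not available to me.
- My estimates of the plunger axis differed by up to 4 mm: the wrist view gave y = -0.2645, the other views about -0.260 to -0.261. I used -0.2615, and a later plate-corner check (its pixel read from the picture before) agreed within about 2 mm.
- Joint 3 read -1.083 briefly just before the mirror went in. That is slightly past its rounded limit of -1.08, and I moved off it at once.

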